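# Fit the thumbscrew collar on the flat of a stirring spindle and hold it

## Robot

A 6-joint arm with a two-finger parallel gripper is mounted at the origin on the work surface. World frame = base frame: x ahead of the robot, y to its left, z up, the work surface at z = 0. Lengths are in mm, angles in rad, forces in N, time in s.
With the tool pointing down it reaches from about 350 to 975 mm from the base axis. Payload 7.1 kg.
Tool frame: the origin (TCP) lies at the very end of the fingers, on their centre line; the grasp point (between the pads) lies 19 mm behind it (ctrl.tcp_to_grasp is the distance from the TCP to the grasp point, in mm); z points along the fingers, x is the direction in which the jaws open and shut, and the axes are right-handed (so a half turn about z gives the same grasp; the last joint's range is limited). The gripper opens to 88 mm and grips with 3 to 60 N. Pads are 20 mm wide; open, the fingers measure 115 mm over their backs; the gripper's body (75 mm by 178 mm) begins 61 mm behind the grasp point.
Start: joints at [-1.329, 0.423, 1.63, -0, 1.089, -0.019], TCP at [161.177, -603.843, 222.675] pointing down, gripper open.
Joint ranges: [-3, 3], [-0.9, 2.11], [0.09, 2.58], [-1.31, 4.45], [0.11, 2.69], [-2.54, 2.54]. Speed limits (rad/s): [2.39, 2.39, 3.01, 3.14, 3.14, 3.14].

## Interface

Orientations are given as a rotation vector (axis times angle).
In Python, from workcell import get_obs, viewer, ctrl, masks_of gives the robot as it stands. The module is installed in compiled form; this text tells all that it offers.
- The arm moves only by the shell command python3 -m inch 'ROWS'. ROWS is JSON, a list of rows, each an object of numbers: "tx", "ty", "tz": the shift along the tool's x, y, z in cm; "ax", "ay", "az": the turn, a rotation vector about the tool's x, y, z in degrees; "jaw": the opening, from 0 (shut) to 1 (fully open). In form: [{"tx": .., "ty": .., "tz": .., "ax": .., "ay": .., "az": .., "jaw": ..}, ...]. A call has 1 to 12 rows; each row shifts and turns the commanded pose from where the row before left it, along the tool's axes as they then stand; what a row does not reach is not made up. A row lasts 1/8 s, in which the tool goes at most 62.5 mm and 10.7 degrees, less where a joint would pass 70% of its speed; a pose out of reach is approached as far as the arm can. A call is refused whole if a number of a shift passes 6.25 or a number of a turn 10.7, either way. A call with a gripper value outside its range is refused whole. The fingers move at their own pace and stop on an object; the grip force is fixed at half the most. Time passes only in rows, so rows that do not move let the fingers close. It gives the time, the measured TCP pose, the force and the opening at its end, in the units of the state.
- get_obs(): the state, without advancing time (a new reading comes with each control period).
- viewer.get_image(name): name is "scene" or "side" or "wrist"; returns (picture, depth): 420x560x3 uint8, red, green, blue; 420x560 float32, mm along the optical axis (not along the pixel's ray), 0 where there is no reading.
- viewer.get_calibration(name): a dict with "fx", "fy", "cx", "cy" (pixels), "rvec" (rotation vector, rad) and "tvec" (3), from world to camera coordinates, as OpenCV has them. Camera axes: x right, y down, z forward; pixel columns grow to the right and rows downward; lengths in mm; the calibration is good to about 2 mm. The wrist camera is an equidistant fisheye: a pixel r from the principal point sees the ray r / f radians off the axis. A picture is of the moment at which its call begins: read the wrist's pose just before it. get_calibration takes no time and is no camera call; for the wrist camera it gives the pose at the moment of the call.
- ctrl.close_job(): hands the job in, once; it reports no verdict.
Trained networks look in the newest picture that a camera, given by its name, has taken for a name from the list of things; names that differ only in an ending like _2 or _b are one class to them, and where a whole thing is asked for, a point or a joint stands for the part that bears it (a point fixed in the world has none). Each returns a list of dicts, best first, with "score" (0 to 1); they miss things now and then, are a little off and sometimes report something else, mostly with a low value. They report only what shows in the picture. A call takes as long as a camera call. They do not tell look-alikes from the thing itself.
- masks_of(camera, thing): "pixels" (420x560 bool, what is visible of it) and "location" ([column, row] in pixels, amid what is visible of it).
The state is a dict: "t": time; "qpos": joint angles; "qvel": joint speeds; "joint_torque": joint torques, N m; "ee_pos": TCP position; "orientation": TCP orientation; "ft_force": force on the tool from outside, world axes, zero at the start; "moment": the same for the moment, N m; "width": finger opening in mm.
Only numpy, scipy, OpenCV 4.12 (cv2) and the standard library are available. Lean on these libraries where they do the work, as an engineer would, in place of code of your own. Each camera call takes 0.05 s, during which the arm holds its last target. There are 200 camera calls.

## Task

On top of the black mustard crock stands a steel stirring spindle with one flat, which has been left turned away from the pouring spout. Feel for the flat with the fingers and turn the spindle so that the brass collar with the thumbscrew goes on with its screw on the flat and pointing straight out over the spout; push the collar down against the sprung rubber seal until it is fully home. Finish while still gripping the collar and holding it down there, ready for a colleague to tighten the screw, and leave the other things on the counter where they are.

Things in the scene. Friction and masses are not known exactly. Their poses are not given: they have to be found in the camera images.
- crock: black round crock fixed to the counter, 148 mm across the belly, flat lid 128 mm across at height 120 mm. Origin: centre of its underside, on the spindle's axis, z up; its x axis points along the steel spout, which reaches 128 mm from the axis, its top 102 mm high.
- spindle_top (a point): fixed point on the axis at the spindle's upper end, 185 mm up; does NOT turn with it. Spindle: upright steel rod, diameter 26 mm (top 4 mm tapering to 23 mm), bare for 50 mm above the seal, with one flat down its whole length, 6.5 mm from the axis. It turns with slight friction (0.05 N m) and stays put. At the start the flat faces 28 to 98 degrees anticlockwise from above of the spout.
- spindle_foot (a point): fixed point on the spindle's axis at lid height, 120 mm up; does NOT turn with it. Feeling the flat: pinched width is 19.5 mm with a finger lying on the flat, 26 mm across the round; with the closing line off the flat's normal by e (up to 60 degrees) it is 13 + 13 cos(60 deg - e) mm.
- seal (a joint): travel in m of the black rubber seal, a disc 38 mm across round the spindle's foot: 0 = up, its top 135 mm above the counter; 0.008 = fully down, top at 127 mm. Its spring pushes back with 4 N at first, 9 N fully down, and lifts seal and collar again when let go.
- collar: brass tube with thumbscrew, 0.16 kg, 44 mm outside, 29 mm bore, 32 mm high, upright on the counter. Origin: centre of its underside, z up the bore, x along the screw. At height 16 mm the 6 mm screw passes the wall; its blunt tip is 8.5 mm from the axis, so it fits over the spindle only with the screw within about 15 degrees of the flat. Fully home its underside is at 127 mm, on the seal.
- screw (a point): outer end of the thumbscrew's round head (16 mm across, from 26 to 36 mm off the collar's axis), 36 mm out along the collar's x axis, 16 mm above its underside
- spacer: plain brass spacer ring, 44 mm outside, 29 mm bore, 32 mm high, no thumbscrew: not to be used; origin at the centre of its underside
- jar: white corked stoneware jar, 70 mm across, 98 mm high; origin at the centre of its underside
- pot: dark blue stoneware pot, 70 mm across, 80 mm high; origin at the centre of its underside
- cork: loose cork stopper, 38 mm across, 24 mm high; origin at the centre of its underside
- bowl: small white tasting bowl, 90 mm across, 40 mm high; origin at the centre of its underside
- spoon: wooden spoon about 170 mm long, lying flat
Not all that is in view belongs to the job. What is shaped like the crock but blue is not meant.

How it is judged:
By the outcome, as a careful person would: the job done as asked, in the order asked, and still so for the second after the job is handed in, while the arm keeps its last pose, push and grip.
It also fails if it takes over 64 s, if anything falls off the work surface, if the arm or the gripper's body presses on something with over 40 N, if the wrist force passes 120 N, or if a joint passes its speed limit or range.

## Working session

There is one attempt and no reset: what is moved stays moved. The work goes in short steps, Python scripts to look and compute and a shell command to move; the robot and the scene stay as the last step left them, time stands still between calls to the robot, and variables do not carry over. Pictures are saved under pics/ and viewed, about 8 in all and at most 12, crops included, and the job is handed in when it is done.

```bash
mkdir -p pics
cat > h.py <<'E'
import numpy as np, cv2
from workcell import get_obs, viewer, ctrl, masks_of
def cal(n):
    c=viewer.get_calibration(n); R=cv2.Rodrigues(np.array(c['rvec'],float))[0]; return c,R,np.array(c['tvec'],float)
def pts(n,depth,mask,c=None):
    c,R,t=c or cal(n); v,u=np.nonzero(mask&(depth>0)); z=depth[v,u].astype(float)
    x=(u-c['cx'])/c['fx']; y=(v-c['cy'])/c['fy']
    if n=='wrist':
        r=np.hypot(x,y)+1e-9; k=np.tan(r)/r; x=x*k; y=y*k
    return (np.c_[x*z,y*z,z]-t)@R
def proj(n,P,c=None):
    c,R,t=c or cal(n); p=np.atleast_2d(P)@R.T+t
    x=p[:,0]/p[:,2];y=p[:,1]/p[:,2]
    if n=='wrist':
        r=np.hypot(x,y)+1e-9; k=np.arctan(r)/r; x=x*k;y=y*k
    return np.c_[c['fx']*x+c['cx'],c['fy']*y+c['cy']]
def save(img,f): cv2.imwrite('pics/'+f,img[:,:,::-1])
E
python3 - <<'E'
from h import *
ims=[]
for n in ['scene','side','wrist']:
    im,d=viewer.get_image(n); c=cal(n); save(im,n+'0.png'); ims.append(im)
    for th in ['crock','collar','spacer','spindle_top','seal','screw','jar','pot','cork','bowl','spoon']:
        try:
          for m in masks_of(n,th)[:3]:
            P=pts(n,d,m['pixels'],c); 
            if len(P): print(n,th,round(m['score'],2),np.round(m['location']),len(P),np.round(np.median(P,0)),'top',np.round(np.percentile(P[:,2],97)), np.round(P.min(0)),np.round(P.max(0)))
        except Exception as e: print(n,th,e)
save(np.hstack([cv2.resize(i,(400,300)) for i in ims[:2]]),'a.png')
print(get_obs())
E
```

```text
scene crock 0.92 [278. 242.] 2836 [608.  54. 111.] top 168.0 [361. -21.  -1.] [692. 132. 189.]
scene crock 0.92 [405. 177.] 2134 [334. 463.  96.] top 169.0 [ -7. 403.  -2.] [418. 611. 188.]
scene crock 0.87 [320. 182.] 1995 [330. 192.  98.] top 169.0 [ 30. 122.  -0.] [396. 269. 190.]
scene collar 0.82 [196. 240.] 238 [ 499. -184.   23.] top 35.0 [ 464. -209.    1.] [ 513. -155.   37.]
scene collar 0.24 [388. 267.] 402 [625. 351.  14.] top 22.0 [564. 282.  -1.] [688. 419.  24.]
scene spacer 0.76 [176. 267.] 266 [ 614. -221.   25.] top 35.0 [ 579. -242.   -1.] [ 631. -201.   36.]
scene spacer 0.62 [123. 238.] 621 [ 464. -392.   26.] top 42.0 [ 431. -454.   -1.] [ 524. -344.   44.]
scene spindle_top 0.91 [316. 180.] 2008 [330. 192.  98.] top 169.0 [ 30. 122.  -0.] [396. 277. 190.]
scene spindle_top 0.78 [182. 173.] 1940 [ 261. -238.   96.] top 169.0 [ -51. -330.    1.] [ 337. -172.  190.]
scene spindle_top 0.62 [279. 246.] 2806 [608.  54. 111.] top 168.0 [361. -20.  -1.] [692. 136. 189.]
scene seal 0.53 [317. 164.] 23 [299. 193. 137.] top 138.0 [289. 183. 132.] [305. 205. 138.]
scene se
[... 2588 characters left out ...]
 357. -142.  123.]
{'t': 1.8, 'qpos': array([-1.32899330e+00,  4.23095590e-01,  1.62988730e+00, -1.65415593e-06,
        1.08860425e+00, -1.89955800e-02]), 'qvel': array([-9.71997006e-04,  6.68735351e-04,  8.36665336e-04,  4.43958157e-05,
        2.18274130e-04, -4.09870506e-04]), 'joint_torque': array([-1.20121960e-03, -5.44567108e+01, -2.74040562e+01,  6.43529627e-02,
        1.68045686e-02, -1.78394225e-05]), 'ee_pos': array([ 161.18245644, -603.84880628,  222.68281715]), 'orientation': array([ 2.49143282e+00, -1.91372362e+00,  5.33797986e-06]), 'ft_force': array([-0.65002309, -0.54641972, -0.24093744]), 'moment': array([-0.00283176, -0.04594518,  0.01702198]), 'width': 87.92725933515764}
```

View pics/scene0.png

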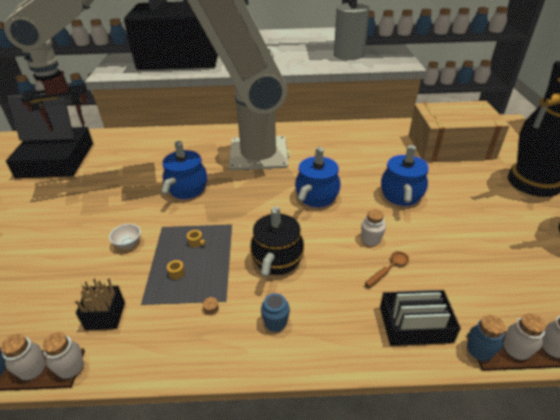

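View pics/side0.png

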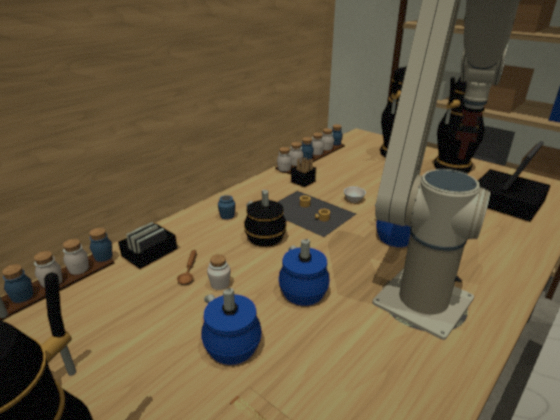

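Scene view: the black crock is at (278,245) with its spout at (267,263). The collar with a knob is at (194,239) and the plain ring at (176,268). Possible mix-ups:
- **Crock:** the blue crocks at (184,176), (318,184) and (404,182), and a large black urn at (540,150).
- **Collar:** the spacer at (176,268) and the cork at (210,305).

I choose the black crock at (278,245) and the ring at (194,239), and will check both in a crop.

```bash
cat >> h.py <<'E'
from scipy.optimize import least_squares
def circ(P,r=None):
    f=(lambda p:np.hypot(*(P-p[:2]).T)-(r or p[2]))
    s=least_squares(f,[*P.mean(0),r or 25],loss='soft_l1',f_scale=1.0); return s.x
def tool():
    o=get_obs(); R=cv2.Rodrigues(o['orientation'])[0]; return o['ee_pos'],R,o
def togo(p,yaw=None):
    e,R,o=tool(); d=R.T@(np.array(p,float)-e)/10
    y=np.degrees(np.arctan2(R[1,0],R[0,0])); print('shift cm',np.round(d,2),'yaw',round(y,2),'q6',o['qpos'][5],'az', None if yaw is None else round(-((yaw-y+180)%360-180),2))
E
python3 - <<'E'
from h import *
im,d=viewer.get_image('scene'); c=cal('scene'); A=pts('scene',d,d>0,c)
im2,d2=viewer.get_image('side'); B=pts('side',d2,d2>0,cal('side'))
for nm,P in(('scene',A),('side',B)):
    L=P[(np.hypot(P[:,0]-561,P[:,1]-62)<85)&(P[:,2]>112)&(P[:,2]<123)]; ce=circ(L[:,:2],64.)
    Q=P[(np.hypot(P[:,0]-561,P[:,1]-62)<22)&(P[:,2]>145)&(P[:,2]<182)]; T=P[(np.hypot(P[:,0]-561,P[:,1]-62)<22)&(P[:,2]>182)]
    S=P[(np.hypot(P[:,0]-561,P[:,1]-62)<150)&(np.hypot(P[:,0]-561,P[:,1]-62)>90)&(P[:,2]>60)]
    print(nm,'lid',len(L),L.mean(0),ce,'spindle',len(Q),circ(Q[:,:2],13.) if len(Q)>5 else 0,'top',len(T),T.mean(0),'spout',len(S),S.mean(0), S[:,2].max())
    for cx,cy in((488,-183),(604,-221)):
        K=P[(np.hypot(P[:,0]-cx,P[:,1]-cy)<45)&(P[:,2]>8)]; r=np.hypot(K[:,0]-cx,K[:,1]-cy)
        print('ring',len(K),circ(K[:,:2],22.)[:2],'out',K[r>26].round().tolist()[:12],K[:,2].max())
c2=cal('wrist'); e,R,o=tool(); print('cam in tool',R.T@(-c2[1].T@c2[2]-e),(R.T@c2[1].T).round(2).tolist())
a=cv2.resize(im[220:290,150:230],(560,490),interpolation=3)
b=cv2.resize(im[200:290,240:310],(240,308),interpolation=3); z=np.zeros((490,240,3),np.uint8); z[:308]=b
save(np.hstack([a,z]),'crop.png')
E
```

```text
scene lid 1050 [580.39268375  55.71783681 120.36424229] [558.00043717  54.51566259  64.        ] spindle 78 [565.02768637  51.81483072  13.        ] top 46 [568.35138601  53.34016028 185.51724952] spout 154 [672.60841239  25.80704134  90.54007807] 104.12412767105567
ring 224 [ 487.85173594 -181.90753609] out [[465.0, -198.0, 31.0], [504.0, -159.0, 25.0], [503.0, -157.0, 25.0], [500.0, -155.0, 21.0], [509.0, -164.0, 26.0], [506.0, -162.0, 24.0], [505.0, -160.0, 22.0], [503.0, -157.0, 20.0], [503.0, -154.0, 20.0], [508.0, -165.0, 21.0], [508.0, -162.0, 22.0], [509.0, -159.0, 22.0]] 37.802497524624414
ring 246 [ 607.04509339 -222.56398844] out [[630.0, -224.0, 20.0], [631.0, -223.0, 9.0]] 37.07246684292082
side lid 510 [558.55332778  65.84965079 119.32048073] [573.15302981  49.72521912  64.        ] spindle 68 [566.73263414  51.31967731  13.        ] top 21 [564.10750538  57.1404815  184.47629767] spout 15 [669.25131413  31.58000708  92.28201883] 101.06869198137197
ring 119 [ 488.66658932 -182.08201492] out [[507.0, -201.0, 28.0], [508.0, -164.0, 22.0], [507.0, -156.0, 22.0], [503.0, -158.0, 22.0], [509.0, -160.0, 15.0], [498.0, -151.0, 23.0], [494.0, -152.0, 24.0], [462.0, -177.0, 25.0], [508.0, -159.0, 11.0], [501.0, -155.0, 16.0], [499.0, -159.0, 15.0], [501.0, -156.0, 11.0]] 34.35230515143686
ring 102 [ 606.56995235 -220.87792894] out [[594.0, -194.0, 35.0]] 35.81998902163011
cam in tool [  -0.17368597  -67.10633353 -162.72618474] [[1.0, 0.0, -0.0], [-0.0, 0.97, 0.25], [0.0, -0.25, 0.97]]
```

View pics/crop.png

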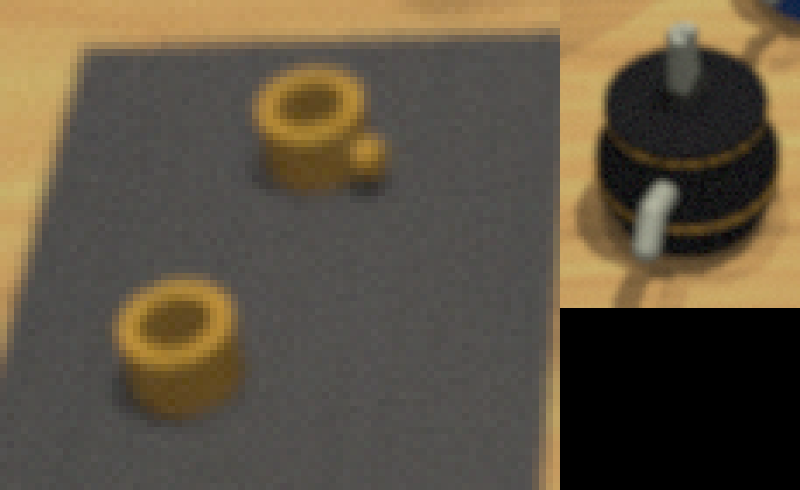

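The crop shows the knobbed ring (the collar) as the upper one, with its screw to the lower right. The lower ring is the plain spacer. The black crock's spout points toward the camera, slightly left (about -14° in the world). I'll go above the collar for a wrist look.

```bash
python3 -m inch '[{"tx":-3.24,"ty":-4.24},{"tx":-3.24,"ty":-4.24},{"tx":-3.24,"ty":-4.24},{"tx":-3.24,"ty":-4.24},{"tx":-3.24,"ty":-4.24},{"tx":-3.24,"ty":-4.24},{"tx":-3.24,"ty":-4.24},{"tx":-3.24,"ty":-4.24},{"tx":-3.24,"ty":-4.24},{"tx":-3.24,"ty":-4.24},{"az":-9.5},{"az":-9.5}]'
python3 -m inch '[{"az":-9.5},{"az":-9.5},{}]'
cat > lookc.py <<'E'
from h import *
c=cal('wrist'); im,d=viewer.get_image('wrist'); P=pts('wrist',d,d>0,c); save(im,'w1.png')
c0=np.array([488,-182.])
T=P[(np.hypot(*(P[:,:2]-c0).T)<28)&(P[:,2]>29)&(P[:,2]<38)]; r=np.hypot(*(T[:,:2]-c0).T)
print(len(T),T.mean(0))
f=circ(T[:,:2],18.25); print('top ring',f)  # mean of annulus
for k in range(3):
    K=P[(np.hypot(*(P[:,:2]-f[:2]).T)<26)&(P[:,2]>29)&(P[:,2]<40)][:,:2]
    a=np.arctan2(*(K-f[:2]).T[::-1]); R=np.hypot(*(K-f[:2]).T)
    o=K[R>19.5]; f=circ(o,21.5)
print('fit',f[:2],np.percentile(R,[2,50,98]))
S=P[(np.hypot(*(P[:,:2]-f[:2]).T)<42)&(np.hypot(*(P[:,:2]-f[:2]).T)>25)&(P[:,2]>12)&(P[:,2]<30)]
q=S.mean(0)[:2]-f[:2]; print('screw',len(S),S.mean(0),np.hypot(*q),np.degrees(np.arctan2(q[1],q[0])))
for m in masks_of('wrist','screw')[:2]: print(m['score'],m['location'])
print('proj',proj('wrist',[[*f[:2],32]],c)); togo([*f[:2],4])
E
python3 lookc.py
```

```text
0 [nan nan nan]$[0]: bad value
$[0]: bad value
lookc.py:5: RuntimeWarning: Mean of empty slice.
  print(len(T),T.mean(0))
  ret = um.true_divide(
h.py:21: RuntimeWarning: Mean of empty slice.
  s=least_squares(f,[*P.mean(0),r or 25],loss='soft_l1',f_scale=1.0); return s.x
Traceback (most recent call last):
  File "lookc.py", line 6, in <module>
    f=circ(T[:,:2],18.25); print('top ring',f)  # mean of annulus
  File "h.py", line 21, in circ
    s=least_squares(f,[*P.mean(0),r or 25],loss='soft_l1',f_scale=1.0); return s.x
ValueError: Initial guess is outside of provided bounds
```

View pics/w1.png

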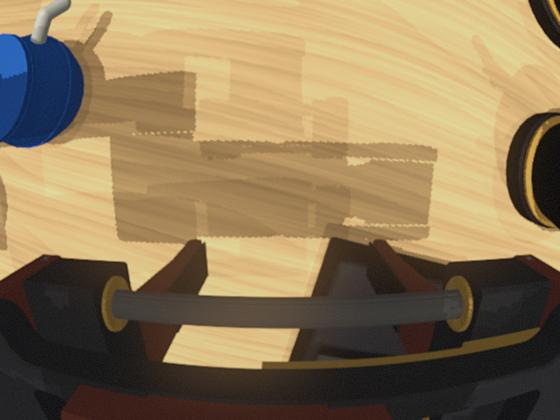

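The arm did not move because each row needs every key. The wrist view shows the fingers at (195,260) and (385,260).

```bash
python3 -m inch '[{"tx":-3.24,"ty":-4.24,"tz":0,"ax":0,"ay":0,"az":0,"jaw":1},{"tx":-3.24,"ty":-4.24,"tz":0,"ax":0,"ay":0,"az":0,"jaw":1},{"tx":-3.24,"ty":-4.24,"tz":0,"ax":0,"ay":0,"az":0,"jaw":1},{"tx":-3.24,"ty":-4.24,"tz":0,"ax":0,"ay":0,"az":0,"jaw":1},{"tx":-3.24,"ty":-4.24,"tz":0,"ax":0,"ay":0,"az":0,"jaw":1},{"tx":-3.24,"ty":-4.24,"tz":0,"ax":0,"ay":0,"az":0,"jaw":1},{"tx":-3.24,"ty":-4.24,"tz":0,"ax":0,"ay":0,"az":0,"jaw":1},{"tx":-3.24,"ty":-4.24,"tz":0,"ax":0,"ay":0,"az":0,"jaw":1},{"tx":-3.24,"ty":-4.24,"tz":0,"ax":0,"ay":0,"az":0,"jaw":1},{"tx":-3.24,"ty":-4.24,"tz":0,"ax":0,"ay":0,"az":0,"jaw":1},{"tx":0,"ty":0,"tz":0,"ax":0,"ay":0,"az":-9.5,"jaw":1},{"tx":0,"ty":0,"tz":0,"ax":0,"ay":0,"az":-9.5,"jaw":1}]' && python3 -m inch '[{"tx":0,"ty":0,"tz":0,"ax":0,"ay":0,"az":-9.5,"jaw":1},{"tx":0,"ty":0,"tz":0,"ax":0,"ay":0,"az":-9.5,"jaw":1},{"tx":0,"ty":0,"tz":0,"ax":0,"ay":0,"az":0,"jaw":1}]' && python3 lookc.py
```

```text
t: 3.45
ee_pos: [487.8, -180.6, 222.7]
orientation: [2.779, -1.466, 0.0]
ft_force: [0.2, -0.5, 0.9]
width: 87.7
t: 3.82
ee_pos: [487.4, -181.5, 222.8]
orientation: [2.978, -1.0, 0.0]
ft_force: [-0.3, 0.2, -0.2]
width: 88.1
673 [ 486.49402914 -184.8051215    32.50041818]
top ring [ 486.45786845 -184.89307577   18.25      ]
fit [ 486.18770511 -185.36924354] [14.39132847 18.19139492 21.51021637]
screw 132 [ 503.98254928 -159.567216     22.47397024] 31.343278453119677 55.40719602135162
0.83 [288.8, 188.0]
proj [[288.01608098 197.23439305]]
shift cm [ 0.14  0.38 21.87] yaw -37.25 q6 0.27078912997383275 az None
```

View pics/w1.png

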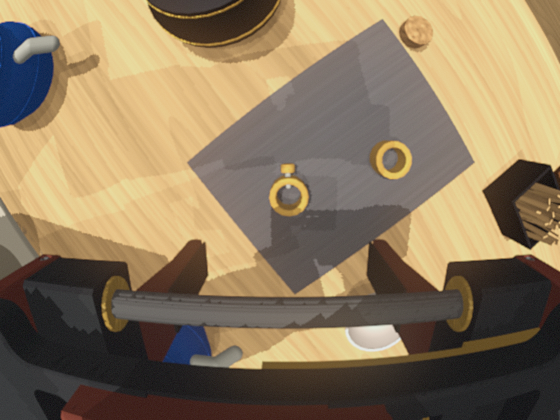

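The collar is at (289,198) with its screw pointing up the image (about 54° in the world), and the spacer is at (392,160). Next, above the crock.

```bash
python3 -m inch '[{"tx":-1.57,"ty":-4.67,"tz":-0.95,"ax":0,"ay":0,"az":0,"jaw":1},{"tx":-1.57,"ty":-4.67,"tz":-0.95,"ax":0,"ay":0,"az":0,"jaw":1},{"tx":-1.57,"ty":-4.67,"tz":-0.95,"ax":0,"ay":0,"az":0,"jaw":1},{"tx":-1.57,"ty":-4.67,"tz":-0.95,"ax":0,"ay":0,"az":0,"jaw":1},{"tx":-1.57,"ty":-4.67,"tz":-0.95,"ax":0,"ay":0,"az":0,"jaw":1},{"tx":0,"ty":0,"tz":0,"ax":0,"ay":0,"az":-10.5,"jaw":1},{"tx":0,"ty":0,"tz":0,"ax":0,"ay":0,"az":-10.5,"jaw":1},{"tx":0,"ty":0,"tz":0,"ax":0,"ay":0,"az":-10.5,"jaw":1},{"tx":0,"ty":0,"tz":0,"ax":0,"ay":0,"az":-10.5,"jaw":1},{"tx":0,"ty":0,"tz":0,"ax":0,"ay":0,"az":-10.5,"jaw":1},{"tx":0,"ty":0,"tz":0,"ax":0,"ay":0,"az":-10.5,"jaw":1},{"tx":0,"ty":0,"tz":0,"ax":0,"ay":0,"az":-10.5,"jaw":1}]' && python3 -m inch '[{"tx":0,"ty":0,"tz":0,"ax":0,"ay":0,"az":-10.5,"jaw":1},{"tx":0,"ty":0,"tz":0,"ax":0,"ay":0,"az":0,"jaw":1}]'
cat > lookk.py <<'E'
from h import *
import sys
c=cal('wrist'); im,d=viewer.get_image('wrist'); P=pts('wrist',d,d>0,c); save(im,'w2.png')
c0=np.array([566,52.]); dist=lambda P,f:np.hypot(*(P[:,:2]-f[:2]).T)
L=P[(dist(P,c0)<80)&(np.abs(P[:,2]-120)<3)]
# lid disc: boundary fit over angular bins
f=c0.copy()
for k in range(4):
    a=np.arctan2(L[:,1]-f[1],L[:,0]-f[0]); r=dist(L,f); b=np.floor((a+np.pi)/(2*np.pi)*72).astype(int)
    E=np.array([L[b==i][np.argmax(r[b==i]),:2] for i in range(72) if (b==i).sum()>3]); g=circ(E,64.); f=g[:2]
print('lid',len(L),f,L[:,2].mean())
T=P[(dist(P,f)<20)&(P[:,2]>180)&(P[:,2]<190)]
print('top',len(T),T.mean(0),circ(P[(dist(P,f)<20)&(P[:,2]>150)&(P[:,2]<180)][:,:2],13.))
cc=T.mean(0)
S=P[(dist(P,f)<135)&(dist(P,f)>80)&(P[:,2]>70)&(P[:,2]<110)]
q=S[:,:2]-f; print('spout',len(S),np.degrees(np.arctan2(q[:,1].mean(),q[:,0].mean())),dist(S,f).max(),S[:,2].max())
far=S[dist(S,f)>105]; q=far[:,:2]-f; print('spout tip',len(far),far.mean(0),np.degrees(np.arctan2(q[:,1].mean(),q[:,0].mean())))
u,v=proj('wrist',[[*f,185]],c)[0]; print(u,v)
x0,y0=int(u)-50,int(v)-50
save(cv2.resize(im[max(y0,0):y0+100,x0:x0+100],(500,500),interpolation=3),'w2c.png'); togo([*f,150])
E
python3 lookk.py
```

```text
t: 5.42
ee_pos: [565.3, 52.1, 270.2]
orientation: [-2.983, -0.987, 0.0]
ft_force: [-0.0, 0.3, 0.0]
width: 87.6
t: 5.68
ee_pos: [565.3, 52.1, 270.1]
orientation: [-2.884, -1.246, 0.0]
ft_force: [0.1, -0.4, 0.3]
width: 87.6
lid 11012 [568.96210447  55.77866022] 120.66568463660604
top 640 [567.11549903  54.14980764 185.30175475] [568.11017119  53.22771791  13.        ]
spout 494 -15.989861380119512 125.31114428572059 103.6599318361091
spout tip 128 [678.89925358  24.57438311  89.04230097] -15.845926331625119
292.58031452974797 218.16162014498053
shift cm [ 0.51  0.02 12.01] yaw 46.63 q6 -0.7427697301204184 az None
```

View pics/w2.png

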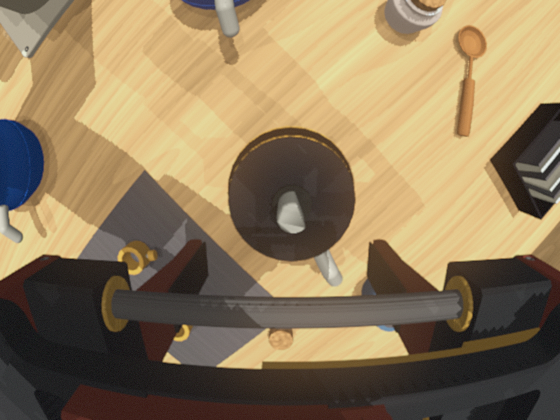

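The wrist view shows the lid at (292,195), the spindle's D-shaped top at (290,212) with its straight edge facing right (roughly tool +x), and the spout going to (333,280). I'll descend and pinch to feel for the flat.

```bash
python3 -m inch '[{"tx":0.1,"ty":0.05,"tz":4,"ax":0,"ay":0,"az":0,"jaw":1},{"tx":0.1,"ty":0.05,"tz":4,"ax":0,"ay":0,"az":0,"jaw":0.7},{"tx":0,"ty":0,"tz":4,"ax":0,"ay":0,"az":0,"jaw":0.5},{"tx":0,"ty":0,"tz":0,"ax":0,"ay":0,"az":0,"jaw":0.4},{"tx":0,"ty":0,"tz":0,"ax":0,"ay":0,"az":0,"jaw":0},{"tx":0,"ty":0,"tz":0,"ax":0,"ay":0,"az":0,"jaw":0}]' && python3 -m inch '[{"tx":0,"ty":0,"tz":0,"ax":0,"ay":0,"az":0,"jaw":0},{"tx":0,"ty":0,"tz":0,"ax":0,"ay":0,"az":0,"jaw":0}]'&& python3 -m inch '[{"tx":0,"ty":0,"tz":0,"ax":0,"ay":0,"az":0,"jaw":0},{"tx":0,"ty":0,"tz":0,"ax":0,"ay":0,"az":0,"jaw":0}]'; python3 -c "
from h import *
o=get_obs();print(o['ft_force'],o['moment'],o['width'])"
```

```text
t: 6.48
ee_pos: [568.8, 53.0, 152.1]
orientation: [2.881, 1.249, 0.005]
ft_force: [0.6, -0.5, 0.3]
width: 41.5
t: 6.72
ee_pos: [568.3, 53.3, 151.1]
orientation: [2.882, 1.251, 0.004]
ft_force: [-3.3, -0.0, 2.2]
width: 21.8
t: 6.98
ee_pos: [568.2, 53.3, 151.1]
orientation: [2.881, 1.251, 0.003]
ft_force: [0.7, 2.5, 6.8]
width: 21.3
[0.68590327 2.52182397 6.77995185] [ 0.2997067 -0.1024532  0.0315933] 21.346761113667156
```

```bash
python3 -m inch '[{"tx":0,"ty":0,"tz":0,"ax":0,"ay":0,"az":0,"jaw":0.42},{"tx":0,"ty":0,"tz":0,"ax":0,"ay":0,"az":0,"jaw":0.42},{"tx":0,"ty":0,"tz":0,"ax":0,"ay":0,"az":-10,"jaw":0.42},{"tx":0,"ty":0,"tz":0,"ax":0,"ay":0,"az":0,"jaw":0},{"tx":0,"ty":0,"tz":0,"ax":0,"ay":0,"az":0,"jaw":0},{"tx":0,"ty":0,"tz":0,"ax":0,"ay":0,"az":0,"jaw":0},{"tx":0,"ty":0,"tz":0,"ax":0,"ay":0,"az":0,"jaw":0}]' && python3 -m inch '[{"tx":0,"ty":0,"tz":0,"ax":0,"ay":0,"az":0,"jaw":0}]'; python3 -c "
from h import *
o=get_obs();print(o['ft_force'],o['moment'],o['width']);togo([567.5,53.2,150],-15)"
```

```text
t: 7.85
ee_pos: [567.4, 53.1, 150.0]
orientation: [-2.762, -1.496, 0.0]
ft_force: [1.3, 1.9, -2.5]
width: 19.9
t: 7.98
ee_pos: [567.4, 53.1, 150.0]
orientation: [-2.762, -1.497, 0.0]
ft_force: [1.5, 2.0, -3.5]
width: 20.1
[ 1.54961651  1.9710433  -3.4972401 ] [ 0.11188248 -0.21897375 -0.02855118] 20.05478824288305
shift cm [0.02 0.   0.  ] yaw 56.92 q6 -0.9211835061790132 az 71.92
```

```bash
python3 -m inch '[{"tx":0,"ty":0,"tz":0,"ax":0,"ay":0,"az":9,"jaw":0},{"tx":0,"ty":0,"tz":0,"ax":0,"ay":0,"az":9,"jaw":0},{"tx":0,"ty":0,"tz":0,"ax":0,"ay":0,"az":9,"jaw":0},{"tx":0,"ty":0,"tz":0,"ax":0,"ay":0,"az":9,"jaw":0},{"tx":0,"ty":0,"tz":0,"ax":0,"ay":0,"az":9,"jaw":0},{"tx":0,"ty":0,"tz":0,"ax":0,"ay":0,"az":9,"jaw":0},{"tx":0,"ty":0,"tz":0,"ax":0,"ay":0,"az":9,"jaw":0},{"tx":0,"ty":0,"tz":0,"ax":0,"ay":0,"az":9,"jaw":0},{"tx":0,"ty":0,"tz":0,"ax":0,"ay":0,"az":0,"jaw":0}]';python3 -c "
from h import *
o=get_obs();print(o['ft_force'],o['moment'],o['width']);togo([567.5,53.2,150],-15)"
for a in 10 -10; do :; done
python3 -m inch '[{"tx":0,"ty":0,"tz":0,"ax":0,"ay":0,"az":0,"jaw":0.42},{"tx":0,"ty":0,"tz":0,"ax":0,"ay":0,"az":0,"jaw":0.42},{"tx":0,"ty":0,"tz":0,"ax":0,"ay":0,"az":8,"jaw":0.42},{"tx":0,"ty":0,"tz":0,"ax":0,"ay":0,"az":0,"jaw":0.2},{"tx":0,"ty":0,"tz":0,"ax":0,"ay":0,"az":0,"jaw":0},{"tx":0,"ty":0,"tz":0,"ax":0,"ay":0,"az":0,"jaw":0},{"tx":0,"ty":0,"tz":0,"ax":0,"ay":0,"az":0,"jaw":0}]'; python3 -m inch '[{"tx":0,"ty":0,"tz":0,"ax":0,"ay":0,"az":0,"jaw":0}]'|tail -1; python3 -m inch '[{"tx":0,"ty":0,"tz":0,"ax":0,"ay":0,"az":0,"jaw":0}]'|tail -1
```

```text
t: 9.1
ee_pos: [566.0, 55.4, 150.0]
orientation: [-3.111, 0.415, 0.005]
ft_force: [-3.6, 13.7, 0.6]
width: 19.6
[-3.57458197 13.68614763  0.63818725] [2.11772183 0.60914463 0.12940814] 19.551676789952857
shift cm [ 0.2   0.18 -0.  ] yaw -15.2 q6 0.3369122620331537 az -0.2
t: 9.98
ee_pos: [565.6, 53.4, 150.1]
orientation: [-3.079, 0.625, 0.006]
ft_force: [-6.6, 3.1, 5.4]
width: 21.0
width: 21.1
width: 21.0
```

The flat now faces about -15°: I measured 19.55 mm at yaw -15.2°, and 21.0 mm (e≈8°) at yaw -23°. Next I'll look from above with the camera in line with the spout.

```bash
python3 -m inch '[{"tx":0,"ty":0,"tz":0,"ax":0,"ay":0,"az":0,"jaw":0.6},{"tx":0,"ty":0,"tz":0,"ax":0,"ay":0,"az":0,"jaw":1},{"tx":0,"ty":0,"tz":-6,"ax":0,"ay":0,"az":0,"jaw":1},{"tx":0,"ty":0,"tz":-6,"ax":0,"ay":0,"az":0,"jaw":1},{"tx":0,"ty":0,"tz":0,"ax":0,"ay":0,"az":10.25,"jaw":1},{"tx":0,"ty":0,"tz":0,"ax":0,"ay":0,"az":10.25,"jaw":1},{"tx":0,"ty":0,"tz":0,"ax":0,"ay":0,"az":10.25,"jaw":1},{"tx":0,"ty":0,"tz":0,"ax":0,"ay":0,"az":10.25,"jaw":1},{"tx":0,"ty":0,"tz":0,"ax":0,"ay":0,"az":10.25,"jaw":1},{"tx":0,"ty":0,"tz":0,"ax":0,"ay":0,"az":10.25,"jaw":1},{"tx":0,"ty":0,"tz":0,"ax":0,"ay":0,"az":10.25,"jaw":1},{"tx":0,"ty":0,"tz":0,"ax":0,"ay":0,"az":10.25,"jaw":1}]' && python3 -m inch '[{"tx":0,"ty":0,"tz":0,"ax":0,"ay":0,"az":0,"jaw":1},{"tx":0,"ty":0,"tz":0,"ax":0,"ay":0,"az":0,"jaw":1}]'
sed -i 's/c0=np.array(\[566,52/c0=np.array([569,55.6/; s/w2c.png/w3c.png/; s/w2.png/w3.png/; s/-50,int(v)-50/-60,int(v)-120/; s/y0+100,x0:x0+100/y0+180,x0:x0+120/; s/(500,500)/(400,600)/' lookk.py
cat >> lookk.py <<'E'
ce=np.array([569.1,55.7])
for lo,hi in((66,80),(80,95),(95,110),(110,130)):
    X=P[(dist(P,ce)>lo)&(dist(P,ce)<hi)&(P[:,2]>65)&(P[:,2]<110)]; a=np.degrees(np.arctan2(X[:,1]-ce[1],X[:,0]-ce[0])); X=X[(a>-40)&(a<10)]; a=a[(a>-40)&(a<10)]
    if len(a): print(lo,len(a),a.mean(),np.percentile(a,[2,98]),X[:,2].mean())
E
python3 lookk.py
```

```text
t: 11.72
ee_pos: [567.7, 52.7, 270.2]
orientation: [-1.905, 2.498, -0.001]
ft_force: [0.2, -0.2, 0.7]
width: 87.5
t: 11.98
ee_pos: [567.5, 52.8, 270.2]
orientation: [-1.916, 2.49, -0.0]
ft_force: [0.3, -0.5, -0.7]
width: 87.7  File "lookk.py", line 4
    c0=np.array([569,55.6.]); dist=lambda P,f:np.hypot(*(P[:,:2]-f[:2]).T)
                          ^
SyntaxError: invalid syntax
```

```bash
sed -i 's/55.6\.\]/55.6]/' lookk.py; python3 lookk.py
```

```text
lid 10971 [569.09203375  55.61371645] 120.75358326818348
top 649 [567.9750353   55.83943353 185.31436665] [563.77499995  56.32016893  13.        ]
spout 740 -16.517556829341462 126.74309832061093 104.03420923430703
spout tip 291 [679.06998752  22.9618141   88.41841334] -16.535889883105643
283.50672711122877 217.60015772688678
shift cm [-0.3  -0.08 12.02] yaw -104.89 q6 1.9026649904868513 az None
66 495 -15.505892628754472 [-38.48677957   8.46433431] 83.53964771760859
80 273 -16.570343790436166 [-22.57674931 -10.59785007] 97.43535069530795
95 253 -16.54531012402767 [-21.7844753  -11.21495002] 98.15233757898318
110 214 -16.58533261127087 [-21.00199255 -12.05810202] 86.12120671641712
```

View pics/w3c.png

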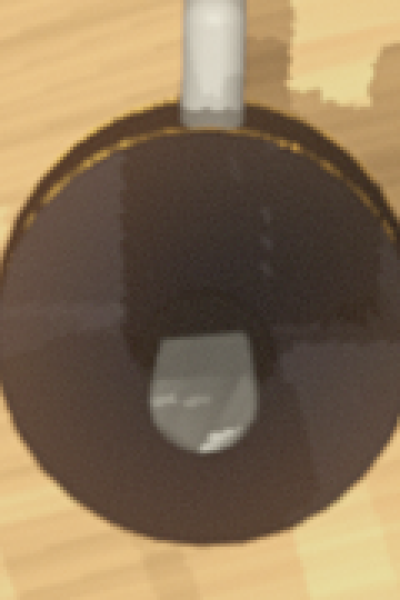

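The zoomed wrist view shows the spout straight up at (212,60) and the spindle's flat edge running from (160,341) to (245,333), so it faces the spout but looks a few degrees anticlockwise of it. The spout is at -16.5°. I'll measure the edge properly in that same picture.

```bash
cat > flat.py <<'E'
from h import *
import sys
im=cv2.imread(sys.argv[1])[:,:,::-1]; c=cal('wrist'); u,v=proj('wrist',[[569.1,55.6,185]],c)[0]
g=cv2.cvtColor(im.copy(),cv2.COLOR_RGB2GRAY); m=(g>95).astype(np.uint8)
n,l,s,ce=cv2.connectedComponentsWithStats(m); k=l[int(round(v))+2,int(round(u))]; b=(l==k); print(k,s[k],g[int(v)-14:int(v)+8:2,int(u)])
# subpixel flat edge: gradient max down each column
cs=[];
for x in range(s[k][0]+3,s[k][0]+s[k][2]-3):
    y=np.nonzero(b[:,x])[0].min(); w=g[y-3:y+3,x].astype(float); dg=np.diff(w); cs.append((x,y-3+0.5+(dg.clip(0)*np.arange(5)).sum()/dg.clip(0).sum()))
cs=np.array(cs); print(np.round(cs,1).tolist())
cc,R,t=c; C=-R.T@t
x=(cs[:,0]-cc['cx'])/cc['fx'];y=(cs[:,1]-cc['cy'])/cc['fy'];r=np.hypot(x,y);kk=np.tan(r)/r
d=np.c_[x*kk,y*kk,np.ones(len(x))]@R; W=C+d*((185-C[2])/d[:,2])[:,None]
q=W[:,:2]-[569.1,55.6]; print(np.round(q,1).tolist())
vx,vy,_,_=cv2.fitLine(q[2:-2].astype(np.float32),cv2.DIST_HUBER,0,.01,.01).ravel()
a=np.degrees(np.arctan2(-vx,vy)); print('flat normal',a,(a+180)%360-180 if abs(a)<90 else a-180, 'dist',(q@[vy,-vx]).mean())
E
python3 flat.py pics/w3.png
```

```text
29 [268 198  32  35 908] [ 98 101 101 103 110 112 120 134 116 118 118]
[[271.0, 201.7], [272.0, 198.6], [273.0, 198.3], [274.0, 198.1], [275.0, 198.0], [276.0, 198.0], [277.0, 197.8], [278.0, 197.8], [279.0, 197.8], [280.0, 197.5], [281.0, 197.6], [282.0, 197.5], [283.0, 197.5], [284.0, 197.2], [285.0, 197.1], [286.0, 197.1], [287.0, 197.0], [288.0, 196.9], [289.0, 196.7], [290.0, 196.7], [291.0, 196.6], [292.0, 196.6], [293.0, 196.4], [294.0, 196.4], [295.0, 196.5], [296.0, 197.5]]
[[14.9, 6.2], [17.0, 4.7], [17.1, 3.9], [17.0, 3.1], [16.9, 2.3], [16.7, 1.6], [16.7, 0.8], [16.5, 0.1], [16.3, -0.7], [16.3, -1.5], [16.0, -2.2], [15.9, -3.0], [15.7, -3.8], [15.7, -4.6], [15.6, -5.4], [15.4, -6.1], [15.3, -6.9], [15.2, -7.6], [15.1, -8.4], [14.9, -9.2], [14.8, -10.0], [14.6, -10.7], [14.6, -11.5], [14.3, -12.2], [14.1, -13.0], [13.1, -13.5]]
flat normal -9.574093 -9.574097 dist 16.073248008655806
```

Run:
```python
from h import *
c=cal('wrist'); im,d=viewer.get_image('wrist'); save(im,'w4.png'); P=pts('wrist',d,d>0,c); o=np.array([569.1,55.6])
q=P[:,:2]-o; r=np.hypot(*q.T)
for lo,hi in((140,178),(140,160),(160,178)):
    m=(r<16)&(P[:,2]>lo)&(P[:,2]<hi); Q=q[m]; Q=Q[(Q@[.96,-.27])>2]
    vx,vy,x0,y0=cv2.fitLine(Q.astype(np.float32),cv2.DIST_HUBER,0,.01,.01).ravel()
    n=np.array([vy,-vx]); n*=np.sign(n[0]); print(lo,hi,len(Q),'flat normal',np.degrees(np.arctan2(n[1],n[0])),'dist',np.array([x0,y0])@n,'rms',(Q@n).std())
T=q[(r<16)&(P[:,2]>183)]; print('top centroid',T.mean(0),np.degrees(np.arctan2(*(-T.mean(0))[::-1])))
```

```text
140 178 255 flat normal -9.627831 dist 6.236886 rms 0.5039622408508312
140 160 121 flat normal -9.459858 dist 6.1967382 rms 0.3916304881990182
160 178 134 flat normal -10.096827 dist 6.2142463 rms 0.5762840476762772
top centroid [-1.39343166  0.4410189 ] -17.56249637637892
```

The depth fit puts the flat at -9.6°, at the right 6.2 mm distance. The spout is at -16.5°, so the flat is about 7° short. I'll pinch across the round from this yaw, centred on the axis, turn it a further 7° clockwise and look again.

```bash
python3 -m inch '[{"tx":-0.31,"ty":-0.08,"tz":4,"ax":0,"ay":0,"az":0,"jaw":0.8},{"tx":0,"ty":0,"tz":4,"ax":0,"ay":0,"az":0,"jaw":0.6},{"tx":0,"ty":0,"tz":4,"ax":0,"ay":0,"az":0,"jaw":0.45},{"tx":0,"ty":0,"tz":0,"ax":0,"ay":0,"az":0,"jaw":0.2},{"tx":0,"ty":0,"tz":0,"ax":0,"ay":0,"az":0,"jaw":0},{"tx":0,"ty":0,"tz":0,"ax":0,"ay":0,"az":0,"jaw":0},{"tx":0,"ty":0,"tz":0,"ax":0,"ay":0,"az":0,"jaw":0}]' && python3 -m inch '[{"tx":0,"ty":0,"tz":0,"ax":0,"ay":0,"az":3.5,"jaw":0},{"tx":0,"ty":0,"tz":0,"ax":0,"ay":0,"az":3.5,"jaw":0},{"tx":0,"ty":0,"tz":0,"ax":0,"ay":0,"az":0,"jaw":0},{"tx":0,"ty":0,"tz":0,"ax":0,"ay":0,"az":0,"jaw":0}]' && python3 -m inch '[{"tx":0,"ty":0,"tz":0,"ax":0,"ay":0,"az":0,"jaw":0.6},{"tx":0,"ty":0,"tz":0,"ax":0,"ay":0,"az":0,"jaw":1},{"tx":0,"ty":0,"tz":-6,"ax":0,"ay":0,"az":0,"jaw":1},{"tx":0,"ty":0,"tz":-6,"ax":0,"ay":0,"az":0,"jaw":1},{"tx":0,"ty":0,"tz":0,"ax":0,"ay":0,"az":0,"jaw":1},{"tx":0,"ty":0,"tz":0,"ax":0,"ay":0,"az":0,"jaw":1}]'
cat > fl.py <<'E'
from h import *
import sys
c=cal('wrist'); im,d=viewer.get_image('wrist'); save(im,sys.argv[1]); P=pts('wrist',d,d>0,c); o=np.array([569.1,55.6])
q=P[:,:2]-o; r=np.hypot(*q.T)
m=(r<16)&(P[:,2]>140)&(P[:,2]<178); Q=q[m]; Q=Q[(Q@[.96,-.27])>2]
vx,vy,x0,y0=cv2.fitLine(Q.astype(np.float32),cv2.DIST_HUBER,0,.01,.01).ravel()
n=np.array([vy,-vx]); n*=np.sign(n[0]); print(len(Q),'flat normal',np.degrees(np.arctan2(n[1],n[0])),'dist',np.array([x0,y0])@n)
X=q[(r>80)&(r<130)&(P[:,2]>65)&(P[:,2]<110)]; a=np.degrees(np.arctan2(X[:,1],X[:,0])); a=a[(a>-40)&(a<10)]; print('spout',a.mean())
E
python3 fl.py w5.png; python3 -c "
from h import *
togo([486.2,-185.4,100],-36)"
```

```text
t: 12.95
ee_pos: [570.0, 55.0, 151.9]
orientation: [-1.911, 2.492, -0.004]
ft_force: [-2.4, -4.9, 4.2]
width: 24.8
t: 13.45
ee_pos: [569.9, 54.9, 151.9]
orientation: [-1.755, 2.604, -0.004]
ft_force: [-0.9, -4.4, 4.6]
width: 25.3
t: 14.2
ee_pos: [568.6, 55.9, 269.8]
orientation: [1.756, -2.605, -0.0]
ft_force: [-0.4, 1.2, 0.7]
width: 82.0
258 flat normal -16.54646 dist 6.203412
spout -16.40176869714787
shift cm [25.42 -1.5  16.91] yaw -112.05 q6 2.03253168033969 az -76.05
```

Flat -16.5°, spout -16.4°. Now to the collar, with a closer look on the way.

```bash
python3 -m inch '[{"tx":5.08,"ty":-0.3,"tz":0,"ax":0,"ay":0,"az":0,"jaw":1},{"tx":5.08,"ty":-0.3,"tz":0,"ax":0,"ay":0,"az":0,"jaw":1},{"tx":5.08,"ty":-0.3,"tz":0,"ax":0,"ay":0,"az":0,"jaw":1},{"tx":5.08,"ty":-0.3,"tz":0,"ax":0,"ay":0,"az":0,"jaw":1},{"tx":5.08,"ty":-0.3,"tz":0,"ax":0,"ay":0,"az":0,"jaw":1},{"tx":0,"ty":0,"tz":0,"ax":0,"ay":0,"az":-10.5,"jaw":1},{"tx":0,"ty":0,"tz":0,"ax":0,"ay":0,"az":-10.5,"jaw":1},{"tx":0,"ty":0,"tz":0,"ax":0,"ay":0,"az":-10.5,"jaw":1},{"tx":0,"ty":0,"tz":0,"ax":0,"ay":0,"az":-10.5,"jaw":1},{"tx":0,"ty":0,"tz":0,"ax":0,"ay":0,"az":-10.5,"jaw":1},{"tx":0,"ty":0,"tz":0,"ax":0,"ay":0,"az":-10.5,"jaw":1},{"tx":0,"ty":0,"tz":0,"ax":0,"ay":0,"az":-10.5,"jaw":1}]' && python3 -m inch '[{"tx":0,"ty":0,"tz":5,"ax":0,"ay":0,"az":-2.5,"jaw":1},{"tx":0,"ty":0,"tz":5,"ax":0,"ay":0,"az":0,"jaw":1},{"tx":0,"ty":0,"tz":0,"ax":0,"ay":0,"az":0,"jaw":1},{"tx":0,"ty":0,"tz":0,"ax":0,"ay":0,"az":0,"jaw":1}]'
sed -i 's/w1.png/w6.png/;s/488,-182/486.2,-185.4/' lookc.py
cat >> lookc.py <<'E'
H=P[(np.hypot(*(P[:,:2]-f[:2]).T)<38)&(np.hypot(*(P[:,:2]-f[:2]).T)>26)&(P[:,2]>20)&(P[:,2]<27)]; q=H.mean(0)[:2]-f[:2]; print('head top',len(H),np.hypot(*q),np.degrees(np.arctan2(q[1],q[0])))
E
python3 lookc.py
```

```text
t: 15.75
ee_pos: [486.5, -184.8, 268.1]
orientation: [-2.968, 1.028, 0.006]
ft_force: [-0.2, 0.3, -0.3]
width: 88.0
t: 16.25
ee_pos: [487.8, -185.4, 170.6]
orientation: [-2.987, 0.972, 0.001]
ft_force: [0.0, 0.1, 0.3]
width: 87.8  File "lookc.py", line 3
    c0=np.array([486.2,-185.4.])
                              ^
SyntaxError: invalid syntax
```

```bash
sed -i 's/185.4\.\]/185.4]/' lookc.py; python3 lookc.py
```

```text
911 [ 486.72674107 -184.71602521   32.46326457]
top ring [ 486.67386977 -184.84776751   18.25      ]
fit [ 486.18820963 -185.19806453] [14.29480138 18.15885774 21.48738882]
screw 180 [ 504.15638192 -159.76925983   22.54309406] 31.136462936659406 54.754703715336305
0.92 [287.2, 194.3]
proj [[285.19537324 204.91562147]]
shift cm [-0.28  0.12 16.78] yaw -36.06 q6 0.24331910819575164 az None
head top 156 31.35793683176456 54.402962849844734
```

```bash
python3 -m inch '[{"tx":-0.2,"ty":0.08,"tz":5,"ax":0,"ay":0,"az":-0.5,"jaw":1},{"tx":0,"ty":0,"tz":5,"ax":0,"ay":0,"az":0,"jaw":1},{"tx":0,"ty":0,"tz":4,"ax":0,"ay":0,"az":0,"jaw":1},{"tx":0,"ty":0,"tz":2.5,"ax":0,"ay":0,"az":0,"jaw":1},{"tx":0,"ty":0,"tz":0,"ax":0,"ay":0,"az":0,"jaw":0.8},{"tx":0,"ty":0,"tz":0,"ax":0,"ay":0,"az":0,"jaw":0.6}]' && python3 -m inch '[{"tx":0,"ty":0,"tz":0,"ax":0,"ay":0,"az":0,"jaw":0.3},{"tx":0,"ty":0,"tz":0,"ax":0,"ay":0,"az":0,"jaw":0.2},{"tx":0,"ty":0,"tz":0,"ax":0,"ay":0,"az":0,"jaw":0.2},{"tx":0,"ty":0,"tz":0,"ax":0,"ay":0,"az":0,"jaw":0.2}]'; python3 -c "
from h import *
togo([486.2,-185.4,4]); print(get_obs()['moment'])"
```

```text
t: 17.1
ee_pos: [486.8, -185.3, 6.8]
orientation: [2.991, -0.959, 0.004]
ft_force: [-0.7, -0.1, -0.4]
width: 71.1
t: 17.6
ee_pos: [486.0, -185.0, 5.9]
orientation: [2.991, -0.959, 0.002]
ft_force: [-1.5, 0.6, 7.4]
width: 43.9
shift cm [0.04 0.02 0.19] yaw -35.56 q6 0.2340193973336727 az None
[-0.05803606  0.0910367  -0.03271579]
```

```bash
python3 -m inch '[{"tx":0,"ty":0,"tz":-2,"ax":0,"ay":0,"az":0,"jaw":0.2},{"tx":0,"ty":0,"tz":-5,"ax":0,"ay":0,"az":0,"jaw":0.2},{"tx":0,"ty":0,"tz":-6,"ax":0,"ay":0,"az":0,"jaw":0.2},{"tx":0,"ty":0,"tz":-6,"ax":0,"ay":0,"az":0,"jaw":0.2},{"tx":0,"ty":0,"tz":-5,"ax":0,"ay":0,"az":0,"jaw":0.2},{"tx":-1.45,"ty":-4.88,"tz":0,"ax":0,"ay":0,"az":0,"jaw":0.2},{"tx":-1.45,"ty":-4.88,"tz":0,"ax":0,"ay":0,"az":0,"jaw":0.2},{"tx":-1.45,"ty":-4.88,"tz":0,"ax":0,"ay":0,"az":0,"jaw":0.2},{"tx":-1.45,"ty":-4.88,"tz":0,"ax":0,"ay":0,"az":0,"jaw":0.2},{"tx":-1.45,"ty":-4.88,"tz":0,"ax":0,"ay":0,"az":0,"jaw":0.2},{"tx":0,"ty":0,"tz":0,"ax":0,"ay":0,"az":10.1,"jaw":0.2},{"tx":0,"ty":0,"tz":0,"ax":0,"ay":0,"az":10.1,"jaw":0.2}]' && python3 -m inch '[{"tx":0,"ty":0,"tz":0,"ax":0,"ay":0,"az":10.1,"jaw":0.2},{"tx":0,"ty":0,"tz":0,"ax":0,"ay":0,"az":10.1,"jaw":0.2},{"tx":0,"ty":0,"tz":0,"ax":0,"ay":0,"az":10.1,"jaw":0.2},{"tx":0,"ty":0,"tz":0,"ax":0,"ay":0,"az":10.1,"jaw":0.2},{"tx":0,"ty":0,"tz":0,"ax":0,"ay":0,"az":10.1,"jaw":0.2},{"tx":0,"ty":0,"tz":0,"ax":0,"ay":0,"az":0,"jaw":0.2},{"tx":0,"ty":0,"tz":0,"ax":0,"ay":0,"az":0,"jaw":0.2},{"tx":0,"ty":0,"tz":0,"ax":0,"ay":0,"az":0,"jaw":0.2}]'
cat > lookh.py <<'E'
from h import *
import sys
e,R,o=tool(); c=cal('wrist'); im,d=viewer.get_image('wrist'); P=pts('wrist',d,d>0,c); save(im,sys.argv[1]); q=(P-e)@R
# collar in tool frame: top plane at tool z ~ -26
T=q[(np.hypot(q[:,0],q[:,1])<26)&(abs(q[:,0])<20.5)&(q[:,2]>-30)&(q[:,2]<-22)]
print('top',len(T),T.mean(0))
rr=np.hypot(T[:,0],T[:,1]); print('fit',circ(T[:,:2],18.25)[:2])
H=q[(q[:,1]<-24)&(q[:,1]>-40)&(abs(q[:,0])<12)&(q[:,2]>-25)&(q[:,2]<-5)]
print('head',len(H),H.mean(0)); 
for m in masks_of('wrist','screw')[:2]: print(m['score'],m['location'])
print('spout view'); X=P[:,:2]-[569.1,55.6]; r=np.hypot(*X.T); X=X[(r>80)&(r<130)&(P[:,2]>65)&(P[:,2]<110)]; a=np.degrees(np.arctan2(X[:,1],X[:,0])); a=a[(a>-40)&(a<10)]; print('spout',len(a),a.mean() if len(a) else 0)
togo([569.1,55.6,189],-106.4); print(o['width'],o['ft_force'])
E
python3 lookh.py w7.png
```

```text
t: 19.1
ee_pos: [567.9, 56.8, 244.6]
orientation: [2.773, -1.474, -0.002]
ft_force: [0.2, -0.0, -1.3]
width: 43.9
t: 20.1
ee_pos: [568.2, 55.9, 245.1]
orientation: [1.887, -2.511, -0.0]
ft_force: [0.4, -0.9, -1.2]
width: 43.8
top 2491 [ -0.11594572  -9.49811595 -26.32668509]
fit [-0.39133012 -1.42577246]
head 807 [ -0.94583905 -31.79736604 -15.94850918]
spout view
spout 886 -16.462443026488884
shift cm [ 0.   -0.08  5.61] yaw -106.2 q6 1.9306002087868994 az 0.2
43.77757759279372 [ 0.39220855 -0.91871087 -1.22028289]
```

View pics/w7.png

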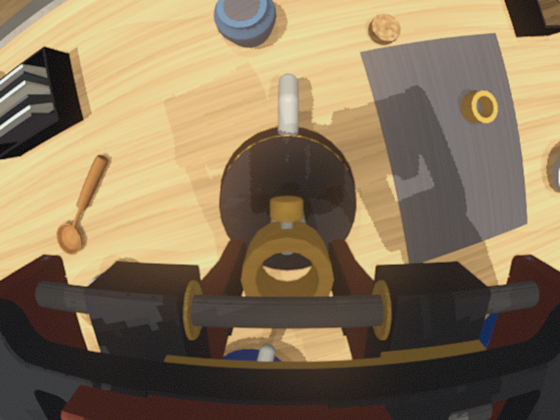

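The collar is held centred with its screw toward the spout (head at (287,208), spout at (288,100)) and is about 1.2° off. I'll descend to just over the spindle and then go step by step.

```bash
python3 -m inch '[{"tx":0,"ty":-0.05,"tz":2.5,"ax":0,"ay":0,"az":1.2,"jaw":0.2},{"tx":0,"ty":0,"tz":2.2,"ax":0,"ay":0,"az":0,"jaw":0.2},{"tx":0,"ty":0,"tz":0,"ax":0,"ay":0,"az":0,"jaw":0.2}]' && python3 -m inch '[{"tx":0,"ty":0,"tz":0.4,"ax":0,"ay":0,"az":0,"jaw":0.2},{"tx":0,"ty":0,"tz":0.4,"ax":0,"ay":0,"az":0,"jaw":0.2},{"tx":0,"ty":0,"tz":0,"ax":0,"ay":0,"az":0,"jaw":0.2}]' && python3 -m inch '[{"tx":0,"ty":0,"tz":0.4,"ax":0,"ay":0,"az":0,"jaw":0.2},{"tx":0,"ty":0,"tz":0,"ax":0,"ay":0,"az":0,"jaw":0.2}]'
```

```text
t: 20.58
ee_pos: [567.7, 55.6, 196.7]
orientation: [1.858, -2.53, -0.003]
ft_force: [0.2, 0.3, -2.0]
width: 43.9
t: 20.95
ee_pos: [568.9, 55.8, 190.4]
orientation: [-1.859, 2.533, -0.0]
ft_force: [-1.1, 0.2, -2.4]
width: 44.2
t: 21.2
ee_pos: [568.7, 55.7, 186.0]
orientation: [1.858, -2.533, -0.0]
ft_force: [0.1, 0.6, -1.1]
width: 44.3
```

```bash
python3 -m inch '[{"tx":0,"ty":0,"tz":0.4,"ax":0,"ay":0,"az":0,"jaw":0.2},{"tx":0,"ty":0,"tz":0.2,"ax":0,"ay":0,"az":0,"jaw":0.2},{"tx":0,"ty":0,"tz":0,"ax":0,"ay":0,"az":0,"jaw":0.2}]' && python3 -m inch '[{"tx":0,"ty":0,"tz":0.3,"ax":0,"ay":0,"az":0,"jaw":0.2},{"tx":0,"ty":0,"tz":0.3,"ax":0,"ay":0,"az":0,"jaw":0.2},{"tx":0,"ty":0,"tz":0,"ax":0,"ay":0,"az":0,"jaw":0.2}]' && python3 -m inch '[{"tx":0,"ty":0,"tz":0.3,"ax":0,"ay":0,"az":0,"jaw":0.2},{"tx":0,"ty":0,"tz":0.3,"ax":0,"ay":0,"az":0,"jaw":0.2},{"tx":0,"ty":0,"tz":0,"ax":0,"ay":0,"az":0,"jaw":0.2}]'
```

```text
t: 21.58
ee_pos: [568.7, 55.7, 179.9]
orientation: [1.858, -2.533, -0.0]
ft_force: [0.8, -0.2, -2.4]
width: 44.0
t: 21.95
ee_pos: [568.6, 55.7, 173.8]
orientation: [1.858, -2.532, -0.001]
ft_force: [-0.4, 1.1, -1.4]
width: 44.1
t: 22.32
ee_pos: [568.6, 55.7, 167.8]
orientation: [1.858, -2.532, -0.001]
ft_force: [-1.1, 0.1, -2.0]
width: 43.7
```

The screw is past the spindle top with no force, so it is on the flat. Now down to the seal.

```bash
python3 -m inch '[{"tx":0,"ty":0,"tz":0.5,"ax":0,"ay":0,"az":0,"jaw":0.2},{"tx":0,"ty":0,"tz":0.5,"ax":0,"ay":0,"az":0,"jaw":0.2},{"tx":0,"ty":0,"tz":0.5,"ax":0,"ay":0,"az":0,"jaw":0.2},{"tx":0,"ty":0,"tz":0.5,"ax":0,"ay":0,"az":0,"jaw":0.2},{"tx":0,"ty":0,"tz":0.4,"ax":0,"ay":0,"az":0,"jaw":0.2},{"tx":0,"ty":0,"tz":0,"ax":0,"ay":0,"az":0,"jaw":0.2}]' && python3 -m inch '[{"tx":0,"ty":0,"tz":0.4,"ax":0,"ay":0,"az":0,"jaw":0.2},{"tx":0,"ty":0,"tz":0,"ax":0,"ay":0,"az":0,"jaw":0.2},{"tx":0,"ty":0,"tz":0,"ax":0,"ay":0,"az":0,"jaw":0.2}]' && python3 -m inch '[{"tx":0,"ty":0,"tz":0.4,"ax":0,"ay":0,"az":0,"jaw":0.2},{"tx":0,"ty":0,"tz":0,"ax":0,"ay":0,"az":0,"jaw":0.2},{"tx":0,"ty":0,"tz":0,"ax":0,"ay":0,"az":0,"jaw":0.2}]'
```

```text
t: 23.08
ee_pos: [568.6, 55.7, 143.8]
orientation: [1.858, -2.532, -0.001]
ft_force: [0.2, -0.2, -1.1]
width: 43.9
t: 23.45
ee_pos: [569.2, 55.8, 140.6]
orientation: [-1.858, 2.532, -0.001]
ft_force: [-0.8, 0.0, 2.2]
width: 43.8
t: 23.82
ee_pos: [569.3, 55.8, 136.5]
orientation: [-1.858, 2.532, -0.001]
ft_force: [0.6, 0.2, 4.5]
width: 43.9
```

```bash
for i in 1 2; do python3 -m inch '[{"tx":0,"ty":0,"tz":0.2,"ax":0,"ay":0,"az":0,"jaw":0.2},{"tx":0,"ty":0,"tz":0,"ax":0,"ay":0,"az":0,"jaw":0.2},{"tx":0,"ty":0,"tz":0,"ax":0,"ay":0,"az":0,"jaw":0.2}]'; done;  python3 -m inch '[{"tx":0,"ty":0,"tz":0.1,"ax":0,"ay":0,"az":0,"jaw":0.2},{"tx":0,"ty":0,"tz":0,"ax":0,"ay":0,"az":0,"jaw":0.2},{"tx":0,"ty":0,"tz":0,"ax":0,"ay":0,"az":0,"jaw":0.2}]'
```

```text
t: 24.2
ee_pos: [569.3, 55.8, 134.6]
orientation: [-1.858, 2.532, -0.001]
ft_force: [-0.5, 0.9, 5.4]
width: 43.9
t: 24.58
ee_pos: [569.3, 55.8, 132.9]
orientation: [-1.858, 2.532, -0.001]
ft_force: [-0.8, 0.5, 7.6]
width: 43.8
t: 24.95
ee_pos: [569.4, 55.8, 132.8]
orientation: [-1.858, 2.532, -0.001]
ft_force: [-3.5, -0.6, 16.6]
width: 43.8
```

The hard stop is at TCP 132.8 (underside 127) with the force rising to 16.6 N. Final check.

```bash
python3 lookh.py w8.png
python3 - <<'E'
from h import *
c=cal('wrist'); im,d=viewer.get_image('wrist'); P=pts('wrist',d,d>0,c); q=P[:,:2]-[569.1,55.6]; r=np.hypot(*q.T); a=np.degrees(np.arctan2(q[:,1],q[:,0]))
H=q[(r>26)&(r<37)&(abs(a+16.4)<25)&(P[:,2]>138)&(P[:,2]<155)]; z=P[(r>26)&(r<37)&(abs(a+16.4)<25)&(P[:,2]>138)&(P[:,2]<155)][:,2]
print('screw angle',len(H),np.degrees(np.arctan2(*H.mean(0)[::-1])),'head top z',np.percentile(z,97))
T=P[(r>15)&(r<22)&(abs(a+16.4)<60)&(P[:,2]>153)&(P[:,2]<166)]; print('collar top z',len(T),np.median(T[:,2]))
E
```

```text
top 2762 [ -0.27687055  -9.63373676 -26.36513842]
fit [-0.26105004 -0.16188594]
head 794 [ -0.89740406 -31.76067804 -15.9530198 ]
0.87 [286.8, 243.9]
spout view
spout 2003 -16.404663965294755
shift cm [ 0.03  0.02 -5.62] yaw -107.46 q6 1.9524032644881306 az -1.06
43.769454947055294 [-3.50262491 -0.55632603 16.63629358]
screw angle 779 -15.378252331923475 head top z 152.0889898706992
collar top z 1358 159.37550580964597
```

View pics/w8.png

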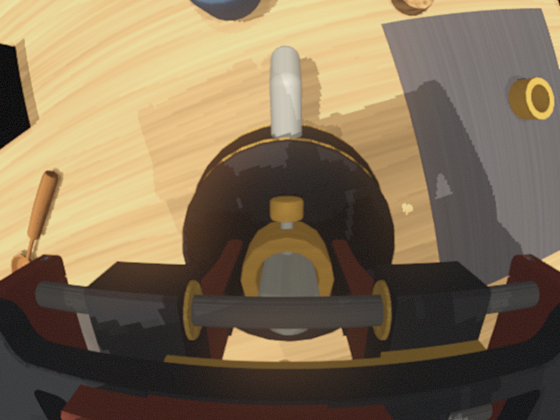

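The picture shows the collar on the spindle, with its screw at (287,208) in line with the spout at (286,90), and it is home. Handing in.

```bash
python3 -c "
from h import *
print(get_obs()['t']); print(ctrl.close_job())"
```

```text
25.1
the job is handed in; nothing more can be done
None
```

The collar is on the black crock's spindle, pushed fully home, with its screw on the flat and pointing out over the spout. I handed the job in at 25.1 s with the gripper still closed on it and pressing down.

**What I did:** I felt for the flat with three pinches and turned the spindle about 72° clockwise. The camera then showed the flat still 7° short of the spout, so I pinched again and turned it the rest of the way. I then picked up the collar with the thumbscrew, not the plain spacer, lined it up and lowered it until it stopped.

**Last checks:**
- **Spindle:** before the collar went on, the flat faced -16.5° and the spout -16.4° (world angles).
- **Screw:** it points at -15.4° by the final picture, about 1° off the spout.
- **Seating:** the collar's top is at 159.4 mm, where fully home is 159 mm. It came to a hard stop, and the wrist force was 16.6 N upward with the grip at 43.8 mm.
- **Other things:** I touched nothing else on purpose and saw nothing moved in the final wrist picture, but I did not check every item again.

**A disagreement:** after the first turn the finger widths put the flat at -15°, while the camera depth put it at -9.6°. The width readings ran about 0.7 mm low on the round part, so I trusted the camera and corrected to it.

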